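Hardness check of a transfer press pad

TASK

Check the pad of the transfer press with the hand-held hardness gauge. First push the drawn-out lower platen fully home until it seats at its detent; then take the gauge out of its wooden block and press it on the pad, standing upright with its foot inside the pen-drawn ring, lightly, with about a kilogram's weight (10 N, never over 25 N). Finish while still holding it there like that, and do not disturb the tape roll, squeegee and marker pen lying on the bench.

Things in the scene. Friction and masses are not known exactly. Their poses are not given: they have to be found in the camera images.
- press: Blue-grey swing-away transfer press fixed on the bench. Origin on the bench under the centre of the lower platen's home position; +x points from its front to its column (the way the platen is pushed home), +y across, z up. The column (radius 27 mm; 42 mm above 225 mm) stands at x = +215 mm; the upper head is swung aside beyond it, 164 mm and more above the bench.
- platen (a joint): Slide of the lower platen, in m: 0 = home at its stop, growing as it is drawn out to the front (press -x), at most 0.13. Friction about 1.5 N. At about 0.012 a ridge under it meets a sprung ball and it takes about 18 N to ride up on it; the crest is at 0.006, from there it runs easily on to its stop at 0, where the ball keeps it.
- handle (a point): Centre of the black horizontal grip bar (18 mm thick, 86 mm long across the press, on a 110 mm wide steel loop) on the front of the lower platen, 35 mm in front of the platen's front edge, 100 mm above the bench; free in front; the press's base below reaches up to 84 mm. Moves with the platen; axes as the press.
- pad: Cream sponge pad 280 (press x) x 230 (press y) x 14 mm on top of the lower platen; origin at the centre of its upper face, 120 mm above the bench; axes as the press. It travels with the platen and gives about 1 mm for every 3 N pressed on it (10 N: about 3 mm), at most 9 mm.
- mark (a point): Centre, on the pad's upper face, of the pen-drawn ring (36 mm inside diameter) with a cross through it; travels with the pad. Axes as the press.
- block: Fixed wooden storage block 85 (x) x 95 (y) x 36 mm high, origin under its centre, with a bore of 24 mm diameter, 32 mm deep, in the middle of its top in which the gauge's stem stands.
- gauge_center (a point): Centre, 72 mm above the foot, of the loose hardness gauge: 0.25 kg, 147 mm high, standing upright in its block at the start. z from foot to top; x across its thin side, display on its -x side. From below: steel foot, 20 mm diameter, and stem (to 24 mm), grey body 30 (x) x 58 (y) mm (24 to 86 mm), plain rubber grip 28 x 44 mm (86 to 144 mm).
- gauge_grip (a point): Middle of the gauge's rubber grip, 114 mm above the foot's face: 28 mm thick along the gauge's x, to be pinched across that.
- gauge_foot (a point): Centre of the flat lower face of the gauge's foot (20 mm diameter); axes as the gauge.
- tape_center (a point): Bystander: loose roll of amber tape lying flat, 92 mm diameter, 19 mm high; its centre. Leave alone.
- squeegee_center (a point): Bystander: loose wooden squeegee 100 x 18 x 63 mm, standing on its long edge, rubber blade up; a point 30 mm above its underside. Leave alone.
- marker_center (a point): Bystander: loose marker pen 125 mm long, 17 mm thick; a point on its middle line. Leave alone.

How it is judged (in metres and radians):
On the way, in this order (a step that is already met when the one before it is completed fails the run):
1. the lower platen is home, seated at its detent (within 4 mm of its stop) (value of joint platen below 0.004 m), for 0.2 s.
2. the gauge is lifted clear of its block (height (world z) of gauge_foot above 0.045 m), for 0.1 s.
At the end, for the whole second after the job is handed in: The platen is home (within 4 mm); the gauge, held in the fingers, stands upright (within 5 degrees) with its foot inside the ring (foot's centre within 8 mm of the mark) and presses on the pad with 5 to 18 N (value of joint platen below 0.004 m and horizontal distance between gauge_foot and mark below 0.008 m and angle between gauge_foot's own z axis and vertical below 0.087 rad and contact force between gauge and pad between 5 and 18 N and contact force between the fingers and gauge above 2 N); the arm keeps its last pose, push and grip.
It fails at once if the gauge is pressed on the pad with more than 25 N (contact force between gauge and pad above 25 N).
It fails at once if the tape roll is disturbed (distance of tape_center from where it was at the start of the episode above 0.03 m).
It fails at once if the squeegee is disturbed (distance of squeegee_center from where it was at the start of the episode above 0.03 m).
It fails at once if the marker pen is disturbed (distance of marker_center from where it was at the start of the episode above 0.03 m).
It also fails if it takes over 61 s, if anything falls off the work surface, if the arm or the gripper's body presses on something with over 40 N, if the wrist force passes 120 N, or if a joint passes its speed limit or range.

ROBOT

A 7-joint arm with a two-finger parallel gripper is mounted at the origin on the work surface. World frame = base frame: x ahead of the robot, y to its left, z up, the work surface at z = 0. Lengths are in mm, angles in rad, forces in N, time in s.
With the tool pointing down it reaches from about 425 to 800 mm from the base axis. Payload 8.3 kg.
Tool frame: the origin (TCP) lies between the finger pads; the fingertips stand 11 mm ahead of it and the grasp point (between the pads) lies 8 mm behind it; z points along the fingers, y is the line along which they close (so a half turn about z gives the same grasp; the last joint's range is limited). The gripper opens to 85 mm and grips with 20 to 120 N. Pads are 22 mm wide; open, the fingers measure 114 mm over their backs; the gripper's body (76 mm by 85 mm) begins 54 mm behind the grasp point. The pads swing forward as they close: fully open they stand 13 mm farther back than shut.
Start: joints at [1.192, 0.383, 0.016, 1.37, -0.006, 1.388, -0.046], TCP at [194.148, -594.061, 217.879] pointing down, gripper open.
Joint ranges: [-2.95, 2.95], [-0.25, 2.06], [-1.52, 1.56], [0.18, 2.33], [-1.44, 4.58], [0.02, 2.06], [-3.01, 3.01]. Speed limits (rad/s): [2.39, 2.39, 3.01, 3.01, 3.14, 3.14, 3.14].

INTERFACE

Orientations are given as a unit quaternion [w, x, y, z].
In Python, from bench import sensors, grab_frame, job, cut_out gives the robot as it stands.
- The arm moves only by the tool move_arm, never from a script. Its argument "targets" is a list that holds one entry, the list of rows, each a list of 7 numbers: the shift along the tool's x, y, z in cm, then the turn, a rotation vector about the tool's x, y, z in degrees, then the gripper's target within -1 to 1 (fully open at 1, half-way at 0, shut at -1). A call has 1 to 8 rows; each row is the pose to reach, as a shift and turn from the pose commanded when the call began, along the tool's axes at that moment; what a row does not reach only later rows make up. A row lasts 1/12 s, in which the tool goes at most 41.7 mm and 7.16 degrees, less where a joint would pass 70% of its speed; a pose out of reach is approached as far as the arm can. A call with a gripper value outside its range is refused whole. The fingers move at their own pace and stop on an object; the grip force is fixed at half the most. Time passes only in rows, so rows that repeat a pose let the fingers close. It gives the time, the measured TCP pose, the force, the opening and the grip force at its end, in the units of the state.
- sensors.read_state(): the state, without advancing time (a new reading comes with each control period).
- grab_frame(name): name is "side" or "top" or "wrist"; returns a dict with "color" (400x640x3 uint8, red, green, blue), "depth" (400x640 float32, mm along the optical axis (not along the pixel's ray), 0 where there is no reading), "vertical_fov" (degrees; the focal length in pixels is half the picture's height over the tangent of half this angle, whatever the lens; pixels are square), "cx", "cy" (the principal point, pixels), "k1" (the pictures are not rectified: a ray, as slopes to the right and down, at radius r is drawn at 1 + k1 r^2 times it, then the intrinsics apply), "pose" (4x4, takes a point from camera to world coordinates). Camera axes: x right, y down, z forward; pixel columns grow to the right and rows downward; lengths in mm; the calibration is good to about 2 mm. A picture is of the moment at which its call begins.
- job.sign_off(): hands the job in; it is judged then, once.
Trained networks look in the newest picture that a camera, given by its name, has taken for a name from the list of things; names that differ only in an ending like _2 or _b are one class to them, and where a whole thing is asked for, a point or a joint stands for the part that bears it (a point fixed in the world has none). Each returns a list of dicts, best first, with "p" (0 to 1); they miss things now and then, are a little off and sometimes report something else, mostly with a low value. They report only what shows in the picture. A call takes as long as a camera call.
- cut_out(camera, query): "region" (400x640 bool, what is visible of it) and "bbox" ([left, top, right, bottom] in pixels, round what is visible of it).
The state is a dict: "clock": time; "joint_positions": joint angles; "qvel": joint speeds; "tau": joint torques, N m; "ee_pos": TCP position; "tcp_rot": TCP orientation; "ft_force": force on the tool from outside, world axes, zero at the start; "wrist_torque": the same for the moment, N m; "finger_gap": opening from 0.0 (shut) to 1.0 (fully open); "grasp_force": force on a finger pad.
Only numpy, scipy, OpenCV 4.12 (cv2) and the standard library are available. Lean on these libraries where they do the work, as an engineer would, in place of code of your own. Each camera call takes 0.05 s, during which the arm holds its last target. There are 200 camera calls.

## Working session

There is one attempt and no reset: what is moved stays moved. The work goes in short steps, Python scripts to look and compute and a tool call to move; the robot and the scene stay as the last step left them, time stands still between calls to the robot, and variables do not carry over. Pictures are saved under pics/ and viewed, at most 13 in all, crops included, and the job is handed in when it is done.

Besides the shell and the picture viewer there is one more tool, called after "Call:" as name(argument=value, ...), one argument or row to a line, values as JSON. move_arm: Moves the arm, as the interface text tells. Its arguments: {"type":"object","properties":{"targets":{"type":"array","items":{"type":"array","items":{"type":"array","items":{"type":"number"}}}}},"required":["targets"]}

```bash
mkdir -p pics; ls; cat > h.py <<'E'
import numpy as np, cv2
from bench import sensors, grab_frame, job, cut_out
def K(f):
    h,w=f["depth"].shape; fl=h/2/np.tan(np.radians(f["vertical_fov"])/2)
    return np.array([[fl,0,f["cx"]],[0,fl,f["cy"]],[0,0,1.]]), np.array([f["k1"],0,0,0,0])
def rays(f,uv):
    k,d=K(f); return cv2.undistortPoints(np.float64(uv).reshape(-1,1,2),k,d).reshape(-1,2)
def pts(f,mask):
    v,u=np.nonzero(mask&(f["depth"]>0)); z=f["depth"][v,u]
    r=rays(f,np.c_[u,v]); P=np.c_[r*z[:,None],z]; T=np.array(f["pose"])
    return P@T[:3,:3].T+T[:3,3]
def proj(f,P):
    T=np.linalg.inv(np.array(f["pose"])); k,d=K(f)
    return cv2.projectPoints(np.float64(P).reshape(-1,1,3),cv2.Rodrigues(T[:3,:3])[0],T[:3,3],k,d)[0].reshape(-1,2)
def save(f,n): cv2.imwrite("pics/"+n,f["color"][:,:,::-1])
E
python3 - <<'E'
from h import *
for c in ["top","side"]:
    f=grab_frame(c); save(f,c+"1.png"); print(c,np.round(f["pose"],2).tolist())
    for q in ["pad","handle","block","gauge_center","mark","tape_center","squeegee_center","marker_center"]:
        for o in cut_out(c,q)[:1]:
            p=pts(f,o["region"]); 
            print(q,round(o["p"],2),np.round(o["bbox"]).tolist(),len(p),np.round(np.median(p,0)) if len(p) else '',np.round(np.percentile(p,[2,98],axis=0)).tolist() if len(p) else '')
print(sensors.read_state())
E
```

```text
pics
top [[-0.01, -0.99, 0.1, 446.35], [-1.0, 0.01, 0.03, -85.21], [-0.03, -0.1, -0.99, 1067.97], [0.0, 0.0, 0.0, 1.0]]
pad 0.85 [182.0, 141.0, 316.0, 255.0] 14747 [545.  75. 120.] [[438.0, -59.0, 117.0], [656.0, 209.0, 124.0]]
handle 0.86 [183.0, 142.0, 336.0, 253.0] 15341 [545.  69. 120.] [[438.0, -95.0, 106.0], [656.0, 209.0, 124.0]]
block 0.58 [432.0, 168.0, 484.0, 210.0] 1276 [ 564. -359.   36.] [[533.0, -421.0, 1.0], [615.0, -326.0, 41.0]]
gauge_center 0.87 [446.0, 169.0, 484.0, 195.0] 634 [ 569. -359.  145.] [[553.0, -394.0, 37.0], [587.0, -345.0, 161.0]]
mark 0.46 [273.0, 158.0, 295.0, 178.0] 53 [598.  -1. 120.] [[588.0, -14.0, 117.0], [629.0, 21.0, 123.0]]
tape_center 0.78 [330.0, 250.0, 370.0, 286.0] 443 [ 398. -136.   19.] [[356.0, -178.0, 10.0], [445.0, -93.0, 23.0]]
squeegee_center 0.58 [324.0, 112.0, 338.0, 157.0] 350 [693. -96.  46.] [[647.0, -107.0, 19.0], [743.0, -85.0, 66.0]]
marker_center 0.91 [405.0, 138.0, 461.0, 161.0] 410 [ 665. -322.   14.] [[643.0, -384.0, 0.0], [686.0, -269.0, 20.0]]
side [[-0.81, -0.43, 0.41, 190.39], [-0.59, 0.57, -0.57, 416.74], [0.01, -0
[... 997 characters left out ...]
0.38338682,  0.01638783,  1.37010187, -0.0063039 ,
        1.38822221, -0.04647793]), 'qvel': array([-1.65616725e-04,  1.15164586e-05,  2.60050463e-04, -4.33894506e-04,
       -1.91811086e-03, -9.99781831e-04, -1.40763259e-04]), 'tau': array([-7.80029841e-04, -6.27332139e+01,  8.42714030e-01, -3.72084403e+01,
        1.68746797e-02,  2.51147816e-03,  1.72036056e-05]), 'ee_pos': array([ 194.14621767, -594.05219914,  217.88663189]), 'tcp_rot': array([-4.04088128e-05,  9.87554670e-01,  1.57276101e-01,  2.69553213e-05]), 'ft_force': array([ 0.16843114,  0.47270042, -1.00025384]), 'wrist_torque': array([-0.02010044,  0.00743229,  0.00438047]), 'grasp_force': 0.0, 'finger_gap': 0.9982907777440713}
```

View pics/top1.png

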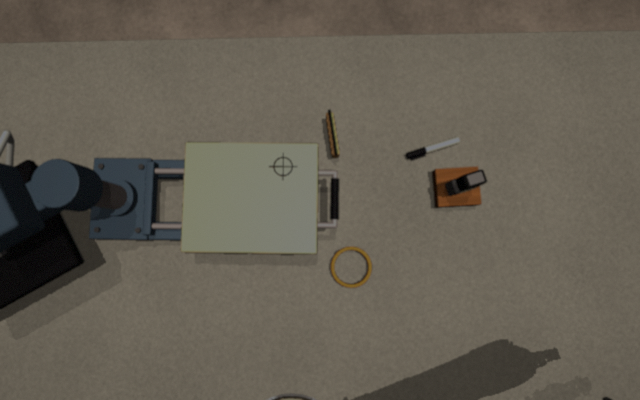

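```bash
python3 - <<'E'
from h import *
f=grab_frame("top")
o=cut_out("top","pad")[0]; p=pts(f,o["region"]); p=p[abs(p[:,2]-120)<8]
r=cv2.minAreaRect(np.float32(p[:,:2])); print("pad",r, cv2.boxPoints(r).round())
o=cut_out("top","handle")[0]; q=pts(f,o["region"]); q=q[(abs(q[:,2]-107)<6)]
print("h",np.percentile(q,[2,50,98],axis=0).round())
o=cut_out("top","gauge_center")[0]; p=pts(f,o["region"]); p=p[(p[:,2]>168-20-15)]
r=cv2.minAreaRect(np.float32(p[:,:2])); print("gauge top",len(p),p.mean(0),r, cv2.boxPoints(r).round())
o=cut_out("top","block")[0]; p=pts(f,o["region"]); p=p[abs(p[:,2]-36)<5]
r=cv2.minAreaRect(np.float32(p[:,:2])); print("block",r, cv2.boxPoints(r).round())
E
```

```text
pad ((547.936767578125, 75.86813354492188), (280.0677185058594, 228.31272888183594), 88.68846130371094) [[431. -62.]
 [659. -67.]
 [665. 213.]
 [437. 218.]]
h [[ 482. -106.  102.]
 [ 540.  -96.  107.]
 [ 601.  -64.  112.]]
gauge top 338 [ 571.5628937  -371.19057641  155.1577909 ] ((572.7409057617188, -374.2603759765625), (27.100053787231445, 44.09844970703125), 16.818889617919922) [[ 553. -357.]
 [ 566. -399.]
 [ 592. -391.]
 [ 579. -349.]]
block ((574.5900268554688, -374.9129638671875), (84.84439086914062, 96.20235443115234), 2.891305685043335) [[ 530. -329.]
 [ 535. -425.]
 [ 619. -421.]
 [ 615. -325.]]
```

The top view shows the press with its pad at px 183–318 × 142–254, the ring at (283,166), the black handle bar at (335,199), and the gauge in its block at (465,182). The press +x axis is world +y. I'll move toward the front of the handle and turn the tool to the gauge's yaw on the way.

Call:
move_arm(
  targets=[
    [[46.8, -31.4, 0, 0, 0, -88.7, -1], [46.8, -31.4, 0, 0, 0, -88.7, -1], [46.8, -31.4, 0, 0, 0, -88.7, -1], [46.8, -31.4, 0, 0, 0, -88.7, -1], [46.8, -31.4, 0, 0, 0, -88.7, -1], [46.8, -31.4, 0, 0, 0, -88.7, -1], [46.8, -31.4, 0, 0, 0, -88.7, -1], [46.8, -31.4, 0, 0, 0, -88.7, -1]],
  ],
)

```text
clock: 1.82
ee_pos: [400.5, -329.9, 218.3]
tcp_rot: [0.0, 0.789, 0.614, -0.0]
ft_force: [1.2, -0.1, 0.0]
finger_gap: -0.0
grasp_force: 0.0
```

```bash
cat >> h.py <<'E'
from scipy.spatial.transform import Rotation as Ro
def go(target,yaw=None):
    "tool-frame shift in cm to world target (mm), and rotvec (deg) to upright tool-down with tool y at yaw deg"
    s=sensors.read_state(); q=s["tcp_rot"]; R=Ro.from_quat([q[1],q[2],q[3],q[0]])
    a=R.as_matrix(); print("t",s["clock"],"pos",s["ee_pos"].round(1),"yaw",np.degrees(np.arctan2(a[1,1],a[0,1])).round(2),"tz",a[:,2].round(3),"F",s["ft_force"].round(1),"gap",round(s["finger_gap"],3))
    print("shift",(a.T@(np.array(target)-s["ee_pos"])/10).round(2))
    if yaw is not None:
        y=np.radians(yaw); Y=np.array([np.cos(y),np.sin(y),0]); Z=np.array([0,0,-1.]); X=np.cross(Y,Z)
        print("turn",(R.inv()*Ro.from_matrix(np.c_[X,Y,Z])).as_rotvec(degrees=True).round(2))
E
python3 -c "
from h import *
go([542,-145,218],16.8)"
```

```text
t 1.8167 pos [ 400.5 -329.9  218.3] yaw -14.27 tz [ 0.001 -0.001 -1.   ] F [ 1.2 -0.1  0. ] gap -0.0
shift [2.14e+01 9.16e+00 2.00e-02]
turn [ 3.000e-02  4.000e-02 -3.107e+01]
```

Call:
move_arm(
  targets=[
    [[21.4, 9.2, 0, 0, 0, -31, -1], [21.4, 9.2, 0, 0, 0, -31, -1], [21.4, 9.2, 0, 0, 0, -31, -1], [21.4, 9.2, 0, 0, 0, -31, -1], [21.4, 9.2, 0, 0, 0, -31, -1], [21.4, 9.2, 0, 0, 0, -31, -1], [21.4, 9.2, 0, 0, 0, -31, -1], [21.4, 9.2, 0, 0, 0, -31, -1]],
  ],
)

```text
clock: 2.48
ee_pos: [543.3, -145.6, 217.8]
tcp_rot: [-0.0, 0.598, 0.802, 0.0]
ft_force: [-0.4, -0.2, -0.7]
finger_gap: -0.002
grasp_force: 0.0
```

```bash
python3 - <<'E'
from h import *
go([542,-145,102],16.8)
f=grab_frame("wrist"); save(f,"w1.png")
for q in ["handle","pad","mark"]:
    for o in cut_out("wrist",q)[:1]:
        p=pts(f,o["region"]); print(q,o["p"],o["bbox"],len(p),np.percentile(p,[2,50,98],axis=0).round().tolist() if len(p) else '')
E
```

```text
t 2.4833 pos [ 543.3 -145.6  217.8] yaw 16.61 tz [ 0.     0.001 -1.   ] F [-0.4 -0.2 -0.7] gap -0.002
shift [ 0.09 -0.11 11.58]
turn [ 0.02 -0.05 -0.19]
handle 0.81 [211.0, 0.0, 552.1, 168.1] 35295 [[443.0, -103.0, 105.0], [567.0, -32.0, 121.0], [657.0, 27.0, 122.0]]
pad 0.74 [210.7, 0.6, 549.3, 142.8] 31322 [[441.0, -63.0, 119.0], [571.0, -27.0, 121.0], [657.0, 27.0, 122.0]]
mark 0.69 [428.3, 3.2, 504.8, 68.0] 1015 [[589.0, -15.0, 120.0], [612.0, 6.0, 121.0], [636.0, 24.0, 123.0]]
```

View pics/w1.png

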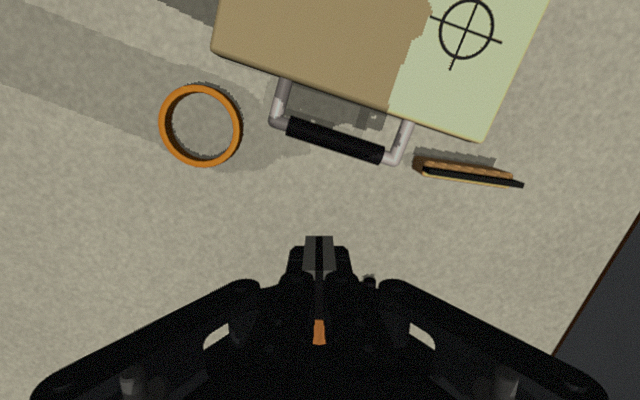

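Wrist view: the closed fingers are at bottom centre (318,250), the bar is ahead at (335,140), the ring is at (466,30), and the squeegee at (470,175) is clear of the path. Next I descend and start the push.

Call:
move_arm(
  targets=[
    [[0, 0, 4, 0, 0, 0, -1], [0, 0, 8, 0, 0, 0, -1], [0, 0, 11, 0, 0, 0, -1], [0, 0, 11.7, 0, 0, 0, -1], [0, 0, 11.7, 0, 0, 0, -1], [1.4, 0.5, 11.7, 0, 0, 0, -1], [2.8, 0.9, 11.7, 0, 0, 0, -1], [3.8, 1.2, 11.7, 0, 0, 0, -1]],
  ],
)

```text
clock: 3.35
ee_pos: [545.0, -107.3, 103.8]
tcp_rot: [0.002, 0.599, 0.801, 0.001]
ft_force: [0.0, 0.0, 0.4]
finger_gap: -0.003
grasp_force: 0.0
```

Call:
move_arm(
  targets=[
    [[0.6, 0.2, 0, 0, 0, 0, -1], [1.3, 0.4, 0, 0, 0, 0, -1], [1.9, 0.6, 0, 0, 0, 0, -1], [2.5, 0.8, 0, 0, 0, 0, -1], [3.1, 1.0, 0, 0, 0, 0, -1], [3.8, 1.2, 0, 0, 0, 0, -1], [3.8, 1.2, 0, 0, 0, 0, -1]],
  ],
)

```text
clock: 3.93
ee_pos: [544.3, -66.4, 101.1]
tcp_rot: [-0.0, 0.599, 0.801, 0.0]
ft_force: [0.1, 0.1, 0.5]
finger_gap: -0.002
grasp_force: 0.0
```

```bash
python3 - <<'E'
from h import *
go([542,-145,100],16.8)
f=grab_frame("top")
o=cut_out("top","pad")[0]; p=pts(f,o["region"]); p=p[abs(p[:,2]-120)<8]
print(cv2.minAreaRect(np.float32(p[:,:2])))
o=cut_out("top","press")
for o in o[:1]:
    p=pts(f,o["region"])
    for lo,hi in [(10,90),(90,160),(160,230),(230,400)]:
        q=p[(p[:,2]>lo)&(p[:,2]<hi)]; print(lo,len(q),np.percentile(q,[2,50,98],axis=0).round().tolist() if len(q) else '')
save(f,"top2.png")
E
```

```text
t 3.9333 pos [544.3 -66.4 101.1] yaw 16.46 tz [ 0.     0.001 -1.   ] F [0.1 0.1 0.5] gap -0.002
shift [-7.48 -2.45  0.1 ]
turn [ 0.03 -0.04 -0.34]
((548.3951416015625, 122.62289428710938), (216.86117553710938, 227.35047912597656), 89.53707885742188)
10 4963 [[467.0, 255.0, 50.0], [540.0, 337.0, 65.0], [639.0, 432.0, 89.0]]
90 11077 [[439.0, 30.0, 102.0], [543.0, 132.0, 120.0], [657.0, 353.0, 125.0]]
160 4916 [[352.0, 348.0, 170.0], [430.0, 463.0, 202.0], [603.0, 529.0, 207.0]]
230 6058 [[458.0, 331.0, 237.0], [537.0, 393.0, 312.0], [628.0, 491.0, 381.0]]
```

View pics/top2.png

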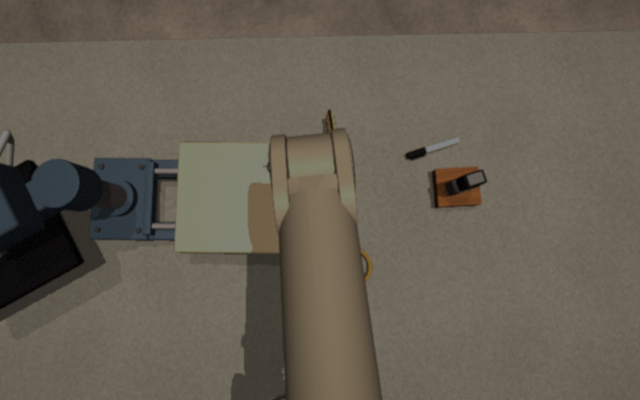

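The pad's rear edge moved only about 8 px (183→175, roughly 17 mm), which is less than the fingers travelled. I'll check with the wrist and side cameras.

```bash
python3 - <<'E'
from h import *
f=grab_frame("side"); g=grab_frame("wrist")
im=np.vstack([f["color"][80:380,100:500],g["color"][0:300,120:520]])[:,:,::-1]
cv2.imwrite("pics/sw2.png",im)
for c,fr in [("side",f),("wrist",g)]:
    for q in ["pad","handle"]:
        for o in cut_out(c,q)[:1]:
            p=pts(fr,o["region"]); print(c,q,o["p"],o["bbox"],np.percentile(p,[1,50,99],axis=0).round().tolist())
E
```

```text
side pad 0.63 [153.8, 171.0, 357.3, 341.8] [[435.0, -44.0, 110.0], [536.0, 113.0, 120.0], [661.0, 230.0, 122.0]]
side handle 0.88 [149.3, 173.2, 357.7, 347.6] [[434.0, -79.0, 101.0], [533.0, 113.0, 120.0], [660.0, 231.0, 122.0]]
wrist pad 0.59 [91.4, 1.5, 639.4, 287.5] [[437.0, -49.0, 119.0], [558.0, 4.0, 121.0], [657.0, 64.0, 122.0]]
wrist handle 0.87 [93.7, 0.0, 640.0, 287.4] [[437.0, -82.0, 105.0], [556.0, 2.0, 121.0], [657.0, 63.0, 122.0]]
```

View pics/sw2.png

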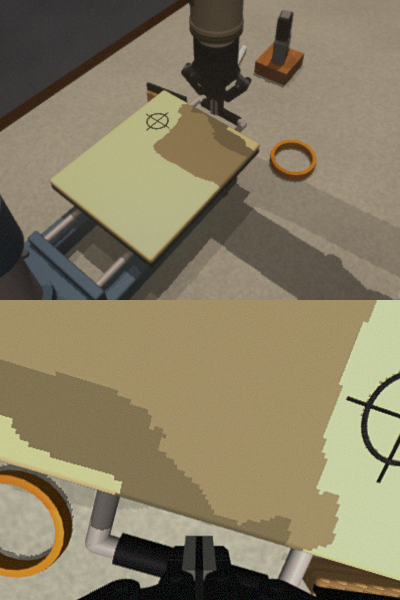

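```bash
python3 - <<'E'
from h import *
f=grab_frame("wrist"); T=np.array(f["pose"]); print(T.round(2).tolist())
s=sensors.read_state(); e=s["ee_pos"]
print(e,s["ft_force"],proj(f,[e,e-[0,0,11],e+[0,0,8],e+[0,0,40]]))
for u,v in [(250,247),(260,250),(255,258),(240,252),(372,276),(385,280),(320,240),(320,250),(320,265),(320,280),(310,250)]:
    m=np.zeros((400,640),bool); m[v-1:v+2,u-1:u+2]=1; print(u,v,np.median(pts(f,m),0).round(1),f["color"][v,u])
E
```

```text
[[0.96, 0.27, 0.08, 524.96], [0.28, -0.92, -0.27, -0.85], [-0.0, 0.28, -0.96, 257.63], [0.0, 0.0, 0.0, 1.0]]
[544.13250467 -68.11596493 100.90133792] [-0.62090607 -0.05779008 -0.43279469] [[317.87212475 240.35752814]
 [317.93043068 232.62196599]
 [317.82493337 246.6177845 ]
 [317.58072    279.00410944]]
250 247 [509.9 -78.9 107.2] [25 24 27]
260 250 [515.3 -79.4 107.3] [19 18 23]
255 258 [513.9 -83.5 109.6] [42 42 37]
240 252 [505.6 -82.1 109.5] [42 36 35]
372 276 [578.5 -78.7 104.7] [19 12 15]
385 280 [563.8 -50.3 160.8] [3 4 6]
320 240 [542.3 -57.8 123.7] [1 2 2]
320 250 [542.1 -57.8 134.4] [2 7 7]
320 265 [542.1 -57.8 147.8] [10 11 12]
320 280 [543.3 -61.7 152.2] [24 26 22]
310 250 [537.9 -59.  134.6] [61 60 54]
```

The finger now sits inside the loop: bar centre y≈-84, finger y -79 to -57, platen front edge y≈-49. It probably met the detent and slipped over the bar. From here it can push straight on the platen's front edge, so I'll do that slowly.

Call:
move_arm(
  targets=[
    [[0.2, 0.05, 0, 0, 0, 0, -1], [0.4, 0.1, 0, 0, 0, 0, -1], [0.6, 0.2, 0, 0, 0, 0, -1], [0.8, 0.25, 0, 0, 0, 0, -1], [1.0, 0.3, 0, 0, 0, 0, -1], [1.2, 0.4, 0, 0, 0, 0, -1], [1.4, 0.45, 0, 0, 0, 0, -1], [1.4, 0.45, 0, 0, 0, 0, -1]],
  ],
)

```text
clock: 5.1
ee_pos: [544.6, -52.3, 101.0]
tcp_rot: [-0.0, 0.599, 0.801, 0.0]
ft_force: [-0.8, 0.4, -0.0]
finger_gap: -0.0
grasp_force: 0.0
```

```bash
cat > m.py <<'E'
from h import *
go([544,-100,101],16.8)
g=grab_frame("top"); f=grab_frame("wrist")
o=cut_out("top","pad")[0]; p=pts(g,o["region"]); p=p[abs(p[:,2]-120)<8]
print("rear edge y",np.percentile(p[:,1],[99,99.8]).round(1))
o=cut_out("wrist","pad")[0]; p=pts(f,o["region"]); p=p[(abs(p[:,2]-120)<4)&(abs(p[:,0]-600)<15)]
print("front edge y at x600",np.percentile(p[:,1],[.5,2]).round(1))
E
python3 m.py
```

```text
t 5.1 pos [544.6 -52.3 101. ] yaw 16.44 tz [ 0.     0.001 -1.   ] F [-0.8  0.4 -0. ] gap -0.0
shift [-4.55 -1.4  -0.01]
turn [ 0.02 -0.03 -0.36]
rear edge y [238. 241.]
front edge y at x600 [-39.4 -36.7]
```

Call:
move_arm(
  targets=[
    [[0.2, 0.05, 0, 0, 0, 0, -1], [0.4, 0.1, 0, 0, 0, 0, -1], [0.6, 0.2, 0, 0, 0, 0, -1], [0.8, 0.25, 0, 0, 0, 0, -1], [1.0, 0.3, 0, 0, 0, 0, -1], [1.2, 0.4, 0, 0, 0, 0, -1], [1.4, 0.45, 0, 0, 0, 0, -1], [1.4, 0.45, 0, 0, 0, 0, -1]],
  ],
)

```text
clock: 5.97
ee_pos: [544.9, -37.6, 101.0]
tcp_rot: [-0.0, 0.599, 0.801, 0.0]
ft_force: [0.9, -0.2, -0.5]
finger_gap: -0.002
grasp_force: 0.0
```

```bash
python3 m.py
```

```text
t 5.9667 pos [544.9 -37.6 101. ] yaw 16.45 tz [ 0.     0.001 -1.   ] F [ 0.9 -0.2 -0.5] gap -0.002
shift [-5.96 -1.85 -0.01]
turn [ 0.02 -0.04 -0.35]
rear edge y [252.8 255.7]
front edge y at x600 [-24.4 -21.6]
```

Call:
move_arm(
  targets=[
    [[0.3, 0.1, 0, 0, 0, 0, -1], [0.6, 0.2, 0, 0, 0, 0, -1], [0.9, 0.3, 0, 0, 0, 0, -1], [1.2, 0.4, 0, 0, 0, 0, -1], [1.5, 0.5, 0, 0, 0, 0, -1], [1.8, 0.6, 0, 0, 0, 0, -1]],
  ],
)

```text
clock: 6.67
ee_pos: [545.4, -19.2, 100.9]
tcp_rot: [-0.0, 0.599, 0.801, -0.0]
ft_force: [-0.4, -1.7, -0.4]
finger_gap: 0.002
grasp_force: 1.0
```

```bash
python3 m.py; python3 - <<'E'
from h import *
f=grab_frame("side"); 
for c in ["side","top"]:
    f=grab_frame(c)
    for o in cut_out(c,"press")[:1]:
        p=pts(f,o["region"]); p=p[(p[:,0]>500)&(p[:,0]<590)&(p[:,1]>270)]
        for z in range(130,225,15):
            q=p[abs(p[:,2]-z)<8]
            if len(q)>5: print(c,z,len(q),np.percentile(q,[3,97],axis=0).round().tolist())
E
```

```text
t 6.6667 pos [545.4 -19.2 100.9] yaw 16.4 tz [-0.  0. -1.] F [-0.4 -1.7 -0.4] gap 0.002
shift [-7.71 -2.42 -0.01]
turn [-0.01 -0.01 -0.4 ]
rear edge y [270.5 273.3]
front edge y at x600 [-5.1 -2.2]
side 130 277 [[529.0, 348.0, 122.0], [551.0, 398.0, 137.0]]
side 145 283 [[529.0, 349.0, 138.0], [551.0, 398.0, 152.0]]
side 160 299 [[529.0, 349.0, 153.0], [549.0, 397.0, 167.0]]
side 175 319 [[529.0, 349.0, 167.0], [548.0, 397.0, 183.0]]
side 190 314 [[529.0, 350.0, 183.0], [545.0, 396.0, 197.0]]
side 205 99 [[529.0, 355.0, 197.0], [538.0, 391.0, 205.0]]
side 220 19 [[515.0, 344.0, 224.0], [525.0, 390.0, 228.0]]
```

The column spans y≈347–400, so home is at y≈158.5. That leaves about 26 mm to push, with the ridge starting at 12 mm.

Call:
move_arm(
  targets=[
    [[0.3, 0.1, 0, 0, 0, 0, -1], [0.6, 0.2, 0, 0, 0, 0, -1], [0.9, 0.3, 0, 0, 0, 0, -1], [1.1, 0.35, 0, 0, 0, 0, -1], [1.3, 0.4, 0, 0, 0, 0, -1], [1.5, 0.47, 0, 0, 0, 0, -1], [1.7, 0.53, 0, 0, 0, 0, -1], [1.8, 0.57, 0, 0, 0, 0, -1]],
  ],
)

```text
clock: 7.78
ee_pos: [546.0, -6.2, 100.8]
tcp_rot: [0.002, 0.601, 0.799, -0.003]
ft_force: [-0.7, -17.6, 2.4]
finger_gap: -0.001
grasp_force: 8.8
```

Call:
move_arm(
  targets=[
    [[0.1, 0.03, 0, 0, 0, 0, -1], [0.2, 0.06, 0, 0, 0, 0, -1], [0.3, 0.09, 0, 0, 0, 0, -1], [0.4, 0.12, 0, 0, 0, 0, -1]],
  ],
)

```text
clock: 8.12
ee_pos: [546.1, 0.5, 100.9]
tcp_rot: [0.001, 0.6, 0.8, -0.001]
ft_force: [-0.8, -3.4, 0.2]
finger_gap: 0.002
grasp_force: 2.2
```

```bash
python3 m.py
```

```text
t 8.1167 pos [5.461e+02 5.000e-01 1.009e+02] yaw 16.2 tz [-0.    -0.003 -1.   ] F [-0.8 -3.4  0.2] gap 0.002
shift [-9.59 -3.    0.02]
turn [-0.05  0.15 -0.6 ]
rear edge y [290.4 293. ]
front edge y at x600 [14.8 17.7]
```

Call:
move_arm(
  targets=[
    [[0.1, 0.03, 0, 0, 0, 0, -1], [0.2, 0.06, 0, 0, 0, 0, -1], [0.3, 0.09, 0, 0, 0, 0, -1], [0.4, 0.12, 0, 0, 0, 0, -1]],
  ],
)

```text
clock: 8.65
ee_pos: [546.1, 4.8, 100.9]
tcp_rot: [0.001, 0.6, 0.8, -0.001]
ft_force: [0.9, -12.1, 1.1]
finger_gap: 0.001
grasp_force: 6.0
```

Call:
move_arm(
  targets=[
    [[0.1, 0.03, 0, 0, 0, 0, -1], [0.2, 0.06, 0, 0, 0, 0, -1], [0.3, 0.09, 0, 0, 0, 0, -1], [0.3, 0.09, 0, 0, 0, 0, -1]],
  ],
)

```text
clock: 8.98
ee_pos: [546.1, 5.1, 100.8]
tcp_rot: [0.002, 0.601, 0.799, -0.003]
ft_force: [0.4, -16.0, 1.3]
finger_gap: -0.003
grasp_force: 8.3
```

```bash
python3 m.py
```

```text
t 8.9833 pos [546.1   5.1 100.8] yaw 16.1 tz [-0.    -0.006 -1.   ] F [  0.4 -16.    1.3] gap -0.003
shift [-10.04  -3.11   0.04]
turn [-0.12  0.33 -0.7 ]
rear edge y [294.3 296.7]
front edge y at x600 [16.7 19.6]
```

Call:
move_arm(
  targets=[
    [[0.3, 0.1, 0, 0, 0, 0, -1], [0.6, 0.2, 0, 0, 0, 0, -1], [0.6, 0.2, 0, 0, 0, 0, -1], [0.6, 0.2, 0, 0, 0, 0, -1]],
  ],
)

```text
clock: 9.52
ee_pos: [546.2, 5.6, 100.5]
tcp_rot: [0.003, 0.603, 0.798, -0.005]
ft_force: [-1.1, -31.1, 1.4]
finger_gap: -0.002
grasp_force: 15.3
```

The stop is confirmed: 31 N with no further motion. I'll release the pressure and lift straight out.

Call:
move_arm(
  targets=[
    [[-0.7, -0.2, 0, 0, 0, 0, -1], [-1.2, -0.38, 0, 0, 0, 0, -1], [-1.2, -0.38, 0, 0, 0, 0, -1], [-1.2, -0.38, -1.5, 0, 0, 0, -1], [-1.2, -0.38, -4, 0, 0, 0, -1], [-1.2, -0.38, -8, 0, 0, 0, -1], [-1.2, -0.38, -12, 0, 0, 0, -1], [-1.2, -0.38, -12, 0, 0, 0, -1]],
  ],
)

```text
clock: 10.18
ee_pos: [549.4, 7.4, 229.3]
tcp_rot: [0.004, 0.598, 0.802, 0.004]
ft_force: [0.6, -0.1, 0.7]
finger_gap: -0.0
grasp_force: 0.0
```

```bash
python3 m.py; python3 - <<'E'
from h import *
f=grab_frame("wrist"); save(f,"w3.png")
for o in cut_out("wrist","mark")[:2]:
    p=pts(f,o["region"]); b=o["bbox"]; print(o["p"],b)
    c=[(b[0]+b[2])/2,(b[1]+b[3])/2]
go([571,-310,240],16.8)
E
```

```text
t 10.1833 pos [549.4   7.4 229.3] yaw 16.56 tz [ 0.012  0.001 -1.   ] F [ 0.6 -0.1  0.7] gap -0.0
shift [-10.11  -3.73  12.81]
turn [ 0.68  0.13 -0.24]
rear edge y [295.4 297.5]
front edge y at x600 [16.2 19.6]
0.9 [396.4, 86.9, 462.2, 156.0]
t 10.4833 pos [545.1   5.  219.5] yaw 16.45 tz [-0.003  0.001 -1.   ] F [ 0.1  0.1 -0.5] gap -0.003
shift [-30.95  -6.44  -2.07]
turn [-0.13 -0.07 -0.35]
```

View pics/w3.png

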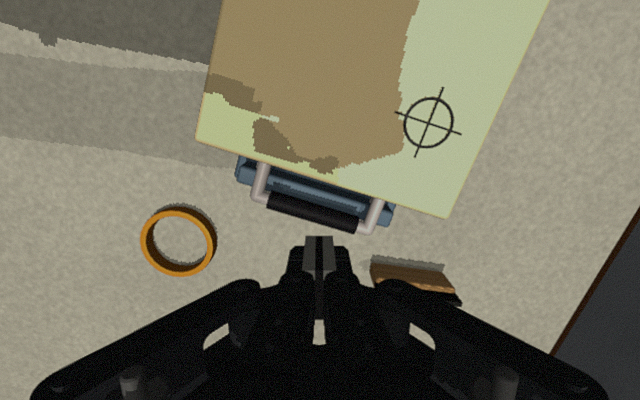

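The platen stayed home, and the ring's cross is at (429,122). Next I go above the gauge with the gripper open.

Call:
move_arm(
  targets=[
    [[-37.1, -8.0, -2.1, 0, 0, 0, 1], [-37.1, -8.0, -2.1, 0, 0, 0, 1], [-37.1, -8.0, -2.1, 0, 0, 0, 1], [-37.1, -8.0, -2.1, 0, 0, 0, 1], [-37.1, -8.0, -2.1, 0, 0, 0, 1], [-37.1, -8.0, -2.1, 0, 0, 0, 1], [-37.1, -8.0, -2.1, 0, 0, 0, 1], [-37.1, -8.0, -2.1, 0, 0, 0, 1]],
  ],
)

```text
clock: 11.15
ee_pos: [569.9, -329.1, 238.0]
tcp_rot: [-0.001, 0.599, 0.801, -0.0]
ft_force: [1.2, 0.6, 1.9]
finger_gap: 1.001
grasp_force: 0.0
```

```bash
python3 - <<'E'
from h import *
go([573,-374,240],16.8)
f=grab_frame("wrist"); save(f,"w4.png")
for o in cut_out("wrist","gauge_center")[:1]:
    p=pts(f,o["region"]); print(o["p"],o["bbox"])
    t=p[p[:,2]>143]; print(len(t),np.percentile(t,[2,50,98],axis=0).round(1).tolist(), cv2.minAreaRect(np.float32(t[:,:2])))
f=grab_frame("top")
for q,lo in [("gauge_center",140)]:
    o=cut_out("top",q)[0]; p=pts(f,o["region"]); p=p[p[:,2]>lo]; print(len(p), cv2.minAreaRect(np.float32(p[:,:2])) if len(p)>5 else '')
o=cut_out("top","mark")
for o in o[:1]:
    b=o["bbox"]; r=rays(f,[[ (b[0]+b[2])/2,(b[1]+b[3])/2]])[0]; T=np.array(f["pose"]); d=T[:3,:3]@[*r,1]; print("mark top",o["p"],b,T[:3,3]+d*(120-T[2,3])/d[2])
E
```

```text
t 11.15 pos [ 569.9 -329.1  238. ] yaw 16.41 tz [-0.002  0.001 -1.   ] F [1.2 0.6 1.9] gap 1.001
shift [-4.4  -0.97 -0.21]
turn [-0.08 -0.09 -0.39]
0.69 [293.2, 186.1, 329.0, 273.8]
1703 [[559.7, -396.1, 145.6], [575.5, -371.7, 157.3], [592.3, -353.4, 161.0]] ((576.2807006835938, -376.07574462890625), (29.463857650756836, 43.92599868774414), 16.994813919067383)
227 ((563.3955688476562, -340.54364013671875), (29.402734756469727, 81.56332397460938), 17.594589233398438)
```

View pics/w4.png

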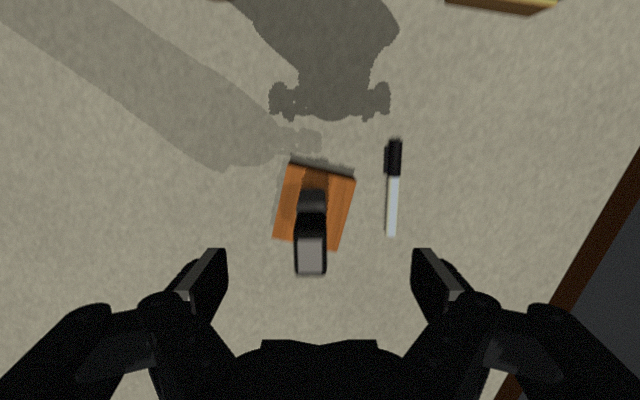

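The gauge top is at px (311,250). Its height of about 160 mm means the body rests on the block, so the foot is at z≈12 and the grip middle at z≈126. I'll centre over it first, then descend.

Call:
move_arm(
  targets=[
    [[-4.5, -0.85, 0, 0, 0, -0.4, 1], [-4.5, -0.85, 0, 0, 0, -0.4, 1], [-4.5, -0.85, 2, 0, 0, -0.4, 1], [-4.5, -0.85, 4, 0, 0, -0.4, 1], [-4.5, -0.85, 4, 0, 0, -0.4, 1], [-4.5, -0.85, 4, 0, 0, -0.4, 1]],
  ],
)

```text
clock: 11.9
ee_pos: [574.9, -370.7, 198.3]
tcp_rot: [-0.002, 0.595, 0.804, 0.0]
ft_force: [0.9, -0.4, 1.1]
finger_gap: 1.005
grasp_force: 0.0
```

```bash
python3 - <<'E'
from h import *
go([574.7,-375,118],16.9)
f=grab_frame("wrist"); save(f,"w5.png")
for o in cut_out("wrist","gauge_center")[:1]:
    p=pts(f,o["region"]); print(o["p"],o["bbox"])
    t=p[p[:,2]>145]; print(len(t),np.percentile(t,[2,50,98],axis=0).round(1).tolist(), cv2.minAreaRect(np.float32(t[:,:2])))
E
```

```text
t 11.9 pos [ 574.9 -370.7  198.3] yaw 16.95 tz [-0.002  0.002 -1.   ] F [ 0.9 -0.4  1.1] gap 1.005
shift [-0.43 -0.13  8.03]
turn [-0.09 -0.16  0.05]
0.69 [293.2, 157.2, 339.3, 249.3]
2480 [[560.0, -395.9, 148.1], [575.5, -372.8, 157.9], [592.1, -353.9, 160.9]] ((576.2022705078125, -375.7728576660156), (29.167118072509766, 43.24311065673828), 17.269777297973633)
```

View pics/w5.png

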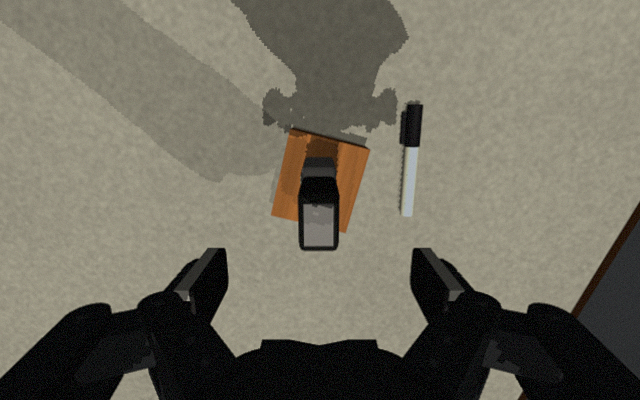

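The gauge is centred between the pads (column 319, pads at 225 and 412). I descend and close.

Call:
move_arm(
  targets=[
    [[-0.45, -0.1, 2.5, 0, 0, 0, 1], [-0.45, -0.1, 5, 0, 0, 0, 1], [-0.45, -0.1, 7, 0, 0, 0, 1], [-0.45, -0.1, 8, 0, 0, 0, 1], [-0.45, -0.1, 8, 0, 0, 0, 1], [-0.45, -0.1, 8, 0, 0, 0, -1], [-0.45, -0.1, 8, 0, 0, 0, -1], [-0.45, -0.1, 8, 0, 0, 0, -1]],
  ],
)

```text
clock: 12.67
ee_pos: [576.5, -378.0, 121.6]
tcp_rot: [0.002, 0.596, 0.803, 0.0]
ft_force: [-0.0, 0.4, -0.0]
finger_gap: 0.608
grasp_force: 0.0
```

Call:
move_arm(
  targets=[
    [[0, 0, 0, 0, 0, 0, -1], [0, 0, 0, 0, 0, 0, -1], [0, 0, 0, 0, 0, 0, -1], [0, 0, 0, 0, 0, 0, -1]],
  ],
)

```text
clock: 13.0
ee_pos: [576.2, -377.9, 120.7]
tcp_rot: [0.001, 0.596, 0.803, 0.0]
ft_force: [0.4, 0.6, 5.1]
finger_gap: 0.313
grasp_force: 60.9
```

```bash
python3 -c "
from h import *
go([574.7,-375,118],16.9)"
```

```text
t 13.0 pos [ 576.2 -377.9  120.7] yaw 16.8 tz [ 0.002 -0.001 -1.   ] F [0.4 0.6 5.1] gap 0.313
shift [ 0.32 -0.06  0.27]
turn [ 0.1  0.1 -0.1]
```

Call:
move_arm(
  targets=[
    [[0, 0, -1, 0, 0, 0, -1], [0, 0, -2, 0, 0, 0, -1], [0, 0, -4, 0, 0, 0, -1], [0, 0, -7, 0, 0, 0, -1], [0, 0, -10, 0, 0, 0, -1], [0, 0, -13, 0, 0, 0, -1], [0, 0, -15.5, 0, 0, 0, -1], [0, 0, -15.5, 0, 0, 0, -1]],
  ],
)

```text
clock: 13.67
ee_pos: [576.9, -378.3, 282.0]
tcp_rot: [0.005, 0.596, 0.803, 0.001]
ft_force: [0.4, 0.6, -0.8]
finger_gap: 0.315
grasp_force: 59.8
```

```bash
python3 - <<'E'
from h import *
g=grab_frame("top"); save(g,"top6.png")
f=grab_frame("side"); save(f,"side6.png")
T=np.array(g["pose"])
for o in cut_out("top","mark")[:2]:
    b=o["bbox"]; d=T[:3,:3]@[*rays(g,[[(b[0]+b[2])/2,(b[1]+b[3])/2]])[0],1]; print("mark top",o["p"],b,(T[:3,3]+d*(120-T[2,3])/d[2]).round(1))
o=cut_out("top","pad")[0]; p=pts(g,o["region"]); p=p[abs(p[:,2]-120)<8]; print("pad",cv2.minAreaRect(np.float32(p[:,:2])))
T=np.array(f["pose"])
for o in cut_out("side","mark")[:2]:
    b=o["bbox"]; d=T[:3,:3]@[*rays(f,[[(b[0]+b[2])/2,(b[1]+b[3])/2]])[0],1]; print("mark side",o["p"],b,(T[:3,3]+d*(120-T[2,3])/d[2]).round(1))
for o in cut_out("side","gauge_center")[:1]:
    p=pts(f,o["region"]); print("gauge",o["p"],o["bbox"],len(p))
    for z in range(140,300,12):
        q=p[abs(p[:,2]-z)<6]
        if len(q)>4: print(z,len(q),np.percentile(q,[5,50,95],axis=0).round(1)[:,:2].tolist())
go([577,-380,270],16.8)
cv2.imwrite("pics/mk.png",np.hstack([cv2.resize(g["color"][130:210,230:330],(400,320)),cv2.resize(f["color"][40:200,180:380],(400,320))])[:,:,::-1])
E
```

```text
pad ((549.9569091796875, 157.0913848876953), (280.71014404296875, 228.6667938232422), 88.73959350585938)
mark side 0.52 [223.1, 213.8, 243.5, 231.4] [610.8  85.9 120. ]
gauge 0.58 [379.7, 22.4, 401.1, 91.9] 998
176 40 [[569.3, -376.2], [574.9, -370.4], [585.0, -365.9]]
200 55 [[557.1, -358.1], [566.9, -350.3], [580.3, -345.7]]
212 84 [[557.6, -385.7], [566.9, -349.5], [581.7, -344.5]]
224 76 [[556.7, -371.9], [565.9, -350.0], [581.8, -345.1]]
236 91 [[556.1, -384.0], [565.7, -350.3], [580.3, -345.3]]
248 107 [[556.0, -391.6], [564.3, -350.6], [578.3, -345.5]]
260 100 [[559.0, -383.3], [568.6, -355.3], [582.9, -349.7]]
272 86 [[558.2, -381.1], [568.0, -355.8], [582.3, -351.8]]
284 88 [[557.9, -366.6], [568.3, -355.5], [581.8, -351.2]]
296 85 [[557.7, -362.1], [568.9, -355.5], [582.5, -351.4]]
t 13.9667 pos [ 574.6 -377.4  272.3] yaw 16.8 tz [-0.003  0.002 -1.   ] F [ 0.4  0.8 -2.7] gap 0.317
shift [-0.32  0.15  0.23]
turn [-0.13 -0.14 -0.  ]
```

View pics/mk.png

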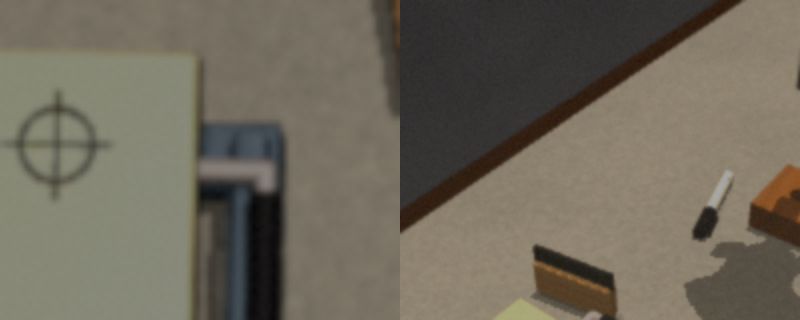

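The gauge is lifted, and the ring centre in the top picture is at about (244.2,166.2). I'll compute the mark position from both cameras.

```bash
python3 - <<'E'
from h import *
g=grab_frame("top"); f=grab_frame("side")
def at(fr,uv,z=120):
    T=np.array(fr["pose"]); d=T[:3,:3]@[*rays(fr,[uv])[0],1]; return (T[:3,3]+d*(z-T[2,3])/d[2]).round(1)
m=at(g,[243.9,165.9]); print(m, at(f,[233.3,222.6]))
# refine: dark ring pixels on pad in each picture
for fr,n in [(g,'top'),(f,'side')]:
    c=proj(fr,m)[0].astype(int); gr=cv2.cvtColor(fr["color"],cv2.COLOR_RGB2GRAY).astype(int)
    s=gr[c[1]-16:c[1]+17,c[0]-16:c[0]+17]; v,u=np.nonzero(s<np.median(s)-25)
    P=np.array([at(fr,[a+c[0]-16,b+c[1]-16]) for a,b in zip(u,v)]); print(n,len(P),((P.max(0)+P.min(0))/2).round(1),np.median(P,0),P.min(0),P.max(0))
go([m[0]+.4,m[1]-1.4,275],16.8)
E
```

```text
[612.   88.2 120. ] [610.8  85.9 120. ]
top 176 [611.8  88.  120. ] [611.9  88.1 120. ] [584.5  63.  120. ] [639.1 113.1 120. ]
side 211 [624.5  87.6 120. ] [614.8  87.9 120. ] [585.6  59.  120. ] [663.4 116.2 120. ]
t 14.0667 pos [ 574.8 -377.4  272.8] yaw 16.79 tz [-0.002  0.001 -1.   ] F [ 0.5 -0.5 -3.2] gap 0.317
shift [43.36 17.01 -0.16]
turn [-0.1  -0.11 -0.01]
```

Call:
move_arm(
  targets=[
    [[3, 1.2, 0, 0, 0, 0, -1], [6.5, 2.5, 0, 0, 0, 0, -1], [10, 3.9, 0, 0, 0, 0, -1], [13.5, 5.3, 0, 0, 0, 0, -1], [17, 6.7, 0, 0, 0, 0, -1], [20.5, 8, 0, 0, 0, 0, -1], [24, 9.4, 0, 0, 0, 0, -1], [26, 10.2, 0, 0, 0, 0, -1]],
  ],
)

```text
clock: 14.73
ee_pos: [597.7, -93.3, 274.3]
tcp_rot: [-0.001, 0.594, 0.804, 0.001]
ft_force: [0.1, 1.8, -2.4]
finger_gap: 0.316
grasp_force: 59.9
```

Call:
move_arm(
  targets=[
    [[3, 1.2, 0, 0, 0, 0, -1], [6, 2.4, 0, 0, 0, 0, -1], [9, 3.6, 0, 0, 0, 0, -1], [12, 4.7, 0, 0, 0, 0, -1], [14.5, 5.7, 0, 0, 0, 0, -1], [16.5, 6.5, 0, 0, 0, 0, -1], [16.5, 6.5, 0, 0, 0, 0, -1]],
  ],
)

```text
clock: 15.32
ee_pos: [611.3, 84.6, 273.9]
tcp_rot: [-0.002, 0.593, 0.805, 0.001]
ft_force: [-0.5, 0.7, -2.4]
finger_gap: 0.313
grasp_force: 60.0
```

```bash
python3 - <<'E'
from h import *
go([612,86,240],16.8)
f=grab_frame("side"); save(f,"side7.png")
for o in cut_out("side","gauge_center")[:1]:
    p=pts(f,o["region"]); print("gauge",o["p"],o["bbox"],len(p), np.percentile(p[:,2],[0.5,2,98]))
    for z in range(150,300,12):
        q=p[abs(p[:,2]-z)<6]
        if len(q)>4: print(z,len(q),np.percentile(q,[5,50,95],axis=0).round(1)[:,:2].tolist())
cv2.imwrite("pics/s7.png",cv2.resize(f["color"][60:260,120:380],(780,600))[:,:,::-1])
print(proj(f,[611.6,87.3,120]))
go([612,86,240],16.8)
E
```

```text
t 15.3167 pos [611.3  84.6 273.9] yaw 17.28 tz [-0.001  0.004 -1.   ] F [-0.5  0.7 -2.4] gap 0.313
shift [0.1  0.11 3.39]
turn [-0.01 -0.21  0.48]
gauge 0.65 [201.3, 130.1, 239.6, 211.3] 1997 [166.66625327 171.50584795 312.84127892]
162 13 [[601.9, 85.6], [604.7, 93.4], [612.2, 97.2]]
174 34 [[602.5, 80.7], [605.3, 88.6], [608.7, 95.8]]
198 143 [[590.7, 67.5], [597.2, 109.0], [611.6, 117.6]]
210 181 [[590.9, 65.6], [598.4, 101.6], [610.8, 117.4]]
222 174 [[590.6, 66.6], [597.4, 108.3], [612.8, 117.5]]
234 191 [[590.4, 66.5], [597.1, 104.7], [612.4, 117.5]]
246 316 [[591.2, 62.6], [599.4, 103.9], [614.2, 117.0]]
258 146 [[593.4, 69.4], [600.8, 104.3], [613.6, 110.7]]
270 180 [[593.4, 70.5], [599.7, 101.1], [613.7, 110.4]]
282 155 [[593.1, 83.9], [598.7, 105.0], [615.2, 110.9]]
294 134 [[593.4, 92.7], [599.8, 106.0], [615.3, 110.5]]
[[232.39405739 222.88351749]]
t 15.4167 pos [612.1  78.8 273.8] yaw 16.94 tz [-0.001  0.    -1.   ] F [ 0.2 -1.2 -3. ] gap 0.315
shift [0.69 0.21 3.38]
turn [-0.05 -0.03  0.14]
```

View pics/s7.png

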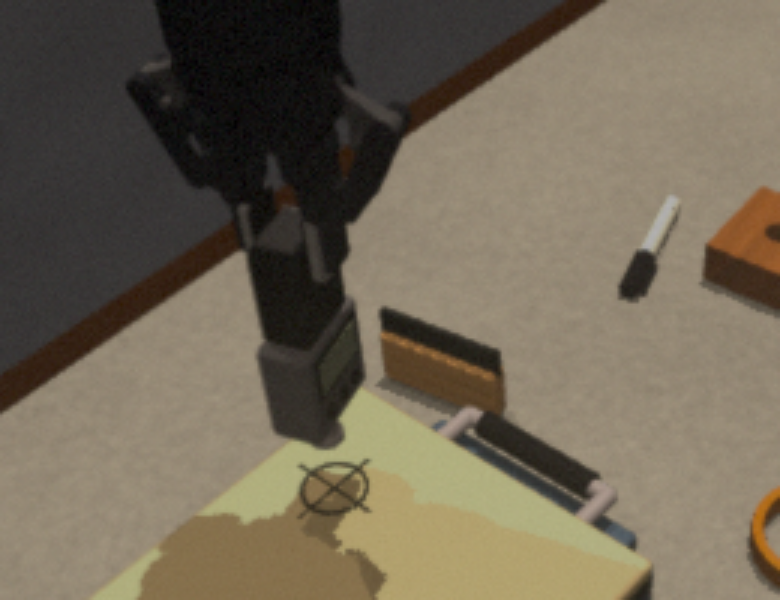

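The gauge hangs upright with its foot at crop (325,435), and the ring below is at (336,487). I correct by 7 mm and go down to about 7 mm above the pad.

Call:
move_arm(
  targets=[
    [[0.3, 0.1, 0.5, 0, 0, 0, -1], [0.7, 0.2, 1.2, 0, 0, 0, -1], [0.7, 0.2, 2, 0, 0, 0, -1], [0.7, 0.2, 2.8, 0, 0, 0, -1], [0.7, 0.2, 3.4, 0, 0, 0, -1], [0.7, 0.2, 3.7, 0, 0, 0, -1], [0.7, 0.2, 3.7, 0, 0, 0, -1], [0.7, 0.2, 3.7, 0, 0, 0, -1]],
  ],
)

```text
clock: 16.08
ee_pos: [612.4, 84.6, 237.3]
tcp_rot: [-0.0, 0.596, 0.803, -0.0]
ft_force: [-0.3, -0.5, -1.8]
finger_gap: 0.316
grasp_force: 60.0
```

Call:
move_arm(
  targets=[
    [[0, 0, 0, 0, 0, 0, -1], [0, 0, 0, 0, 0, 0, -1], [0, 0, 0, 0, 0, 0, -1]],
  ],
)

```text
clock: 16.33
ee_pos: [612.6, 84.9, 237.8]
tcp_rot: [0.0, 0.596, 0.803, 0.0]
ft_force: [0.5, -0.2, -2.1]
finger_gap: 0.317
grasp_force: 60.0
```

```bash
python3 - <<'E'
from h import *
go([611.6,86,228.7],16.8)
f=grab_frame("side")
for o in cut_out("side","gauge_center")[:1]:
    p=pts(f,o["region"]); print("gauge",o["p"],o["bbox"],len(p), np.percentile(p[:,2],[0.5,2,98]))
    q=p[(p[:,2]<148)]; print(len(q),np.median(q,0).round(1))
cv2.imwrite("pics/s8.png",cv2.resize(f["color"][160:260,170:300],(780,600))[:,:,::-1])
E
```

```text
t 16.3333 pos [612.6  84.9 237.8] yaw 16.79 tz [ 0.001  0.    -1.   ] F [ 0.5 -0.2 -2.1] gap 0.317
shift [ 0.14 -0.06  0.91]
turn [ 0.05  0.   -0.01]
gauge 0.58 [206.0, 146.8, 241.7, 224.5] 1812 [132.77660239 156.3437383  276.84433551]
34 [606.8  88.2 134.3]
```

View pics/s8.png

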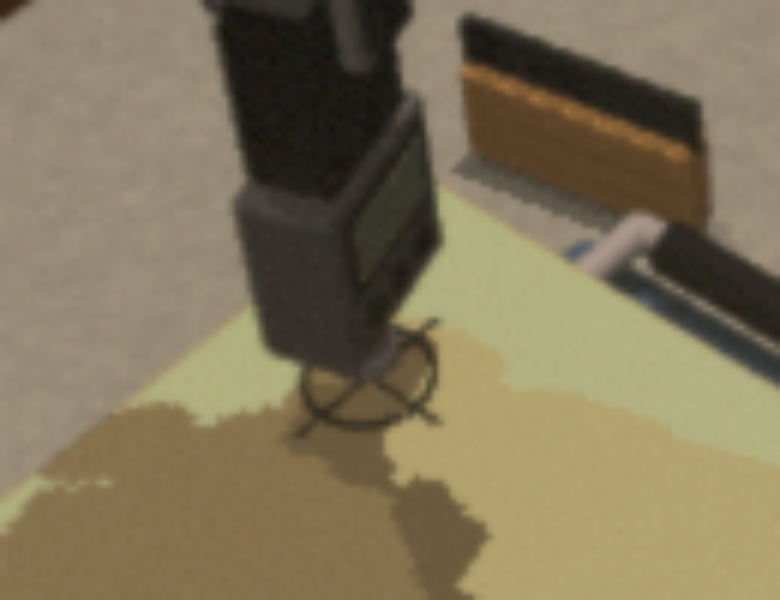

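The foot hangs over the ring, about 2–3 mm off centre. I apply a small correction and lower slowly.

Call:
move_arm(
  targets=[
    [[0.2, -0.05, 0.2, 0, 0, 0, -1], [0.2, -0.05, 0.4, 0, 0, 0, -1], [0.2, -0.05, 0.6, 0, 0, 0, -1], [0.2, -0.05, 0.8, 0, 0, 0, -1], [0.2, -0.05, 0.9, 0, 0, 0, -1], [0.2, -0.05, 0.9, 0, 0, 0, -1], [0.2, -0.05, 0.9, 0, 0, 0, -1]],
  ],
)

```text
clock: 17.02
ee_pos: [611.2, 86.5, 228.4]
tcp_rot: [-0.0, 0.596, 0.803, -0.0]
ft_force: [-0.8, -0.1, -1.1]
finger_gap: 0.315
grasp_force: 60.2
```

Call:
move_arm(
  targets=[
    [[0, 0, 0.1, 0, 0, 0, -1], [0, 0, 0.2, 0, 0, 0, -1], [0, 0, 0.2, 0, 0, 0, -1], [0, 0, 0.2, 0, 0, 0, -1], [0, 0, 0.2, 0, 0, 0, -1]],
  ],
)

```text
clock: 17.43
ee_pos: [611.4, 86.6, 226.8]
tcp_rot: [0.0, 0.596, 0.803, 0.0]
ft_force: [-1.4, 0.5, 2.7]
finger_gap: 0.317
grasp_force: 60.8
```

Call:
move_arm(
  targets=[
    [[0, 0, 0.1, 0, 0, 0, -1], [0, 0, 0.2, 0, 0, 0, -1], [0, 0, 0.2, 0, 0, 0, -1], [0, 0, 0.2, 0, 0, 0, -1], [0, 0, 0.2, 0, 0, 0, -1]],
  ],
)

```text
clock: 17.85
ee_pos: [611.5, 86.6, 225.3]
tcp_rot: [0.0, 0.596, 0.803, 0.0]
ft_force: [-2.5, -0.4, 8.7]
finger_gap: 0.313
grasp_force: 61.4
```

```bash
python3 - <<'E'
from h import *
F=[]
for i in range(6):
    f=grab_frame("side" if i<5 else "top"); F.append(sensors.read_state()["ft_force"][2])
    if i==4: s=f
print(np.round(F,1)); go([611.6,86,226],16.8)
o=cut_out("top","pad")[0]; p=pts(f,o["region"]); print("rear edge",np.percentile(p[abs(p[:,2]-120)<8,1],[99,99.8]).round(1))
for n in ["side"]:
    c=proj(s,[611.6,87.3,120])[0]; print(c)
cv2.imwrite("pics/s9.png",cv2.resize(s["color"][160:260,170:300],(780,600),interpolation=cv2.INTER_CUBIC)[:,:,::-1])
E
```

```text
[8.6 7.  8.2 7.4 7.8 7.5]
t 18.15 pos [611.5  86.6 225.3] yaw 16.79 tz [ 0.001  0.    -1.   ] F [-2.7 -1.4  7.5] gap 0.314
shift [-0.06 -0.01 -0.07]
turn [ 0.06  0.01 -0.01]
rear edge [295.9 297.6]
[232.39405739 222.88351749]
```

View pics/s9.png

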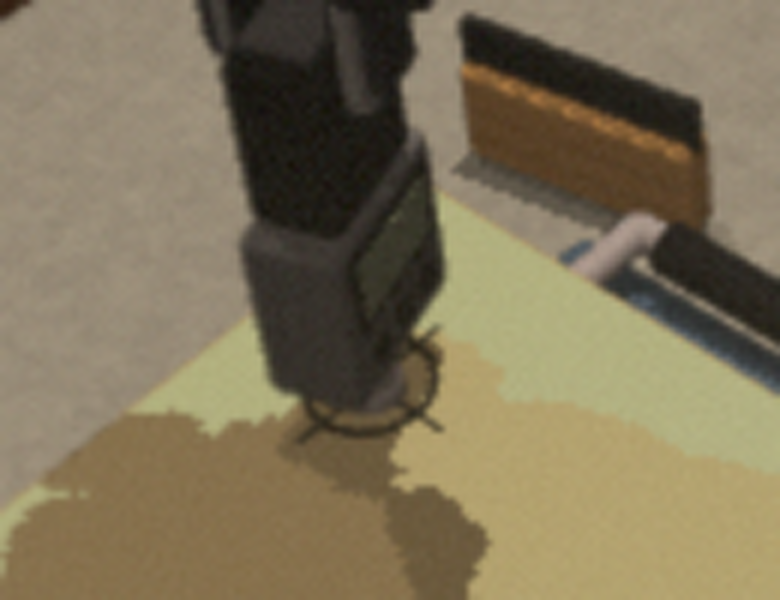

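The foot stands centred in the ring: the gaps to the ring are about 33 px on the right and 22 px in front, roughly 8 mm each. Force on the pad is about 10 N and the platen is home. I hand in.

```bash
python3 -c "
from bench import job
print(job.sign_off())"
```

```text
the job is handed in; nothing more can be done
None
```

I handed the job in with the platen pushed home to its stop and the gauge held upright inside the ring, pressing with about 10 N; the sign-off returned no verdict. On the first push the finger slipped over the handle bar into the loop, so I pushed the platen home on its front edge instead.

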